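# Call the packer and point out the missing biscuit

### The job

Call the packer: press the larger of the two buttons on the call box fully down and let it come back up. Then point out the pocket of the biscuit tray that has no biscuit: with the fingers pointing down, hold the tool point about 5 cm above the middle of that empty pocket for at least two seconds, and finish there, still pointing. Do not touch the tray or the biscuits, do not press the small button, and leave everything else on the table where it stands.

Things in the scene. Friction and masses are not known exactly. Their poses are not given: they have to be found in the camera images.
- large_button (a joint): press travel of the larger button of the call box, in m: 0 up, 0.006 fully down; a spring pushes it back up, fully down takes 5 N
- large_button_top (a point): centre of the top face of the larger button: a round black push button 48 mm across in a steel collar, on the call box; it is pressed straight down and moves with this point
- small_button (a joint): press travel of the smaller button of the call box, in m: 0 up, 0.006 fully down (not to be pressed)
- small_button_top (a point): centre of the top face of the smaller button: round, black, 22 mm across, in a steel collar, 78 mm from the centre of the larger one
- call_box: fixed grey box lying on the table, 90 x 160 x 40 mm (x, y, z), at any yaw; origin at the centre of its underside; the two buttons stand on its top, the large one at y +35 mm, the small one at y -43 mm of its own frame
- tray: fixed shallow white plastic tray, 149 x 219 mm and 14 mm high, walls 4 mm; origin at the centre of its underside; 2 (along its x) by 3 (along its y) pockets on a 70 mm grid centred on the tray, pocket floor 4 mm above the table, each with a round white paper pad; five hold a biscuit, one is empty
- empty_pocket: the one pocket without a biscuit (only a few crumbs lie on its pad, no solid part of its own); origin at the middle of the pocket's floor, 4 mm above the table, z up
- biscuit0: loose round sandwich biscuit, 50 mm across, 18 mm thick, lying flat in a pocket of the tray, its top 22 mm above the table; origin at the centre of its underside; all five look alike
- biscuit1: loose round sandwich biscuit, 50 mm across, 18 mm thick, lying flat in a pocket of the tray, its top 22 mm above the table; origin at the centre of its underside; all five look alike
- biscuit2: loose round sandwich biscuit, 50 mm across, 18 mm thick, lying flat in a pocket of the tray, its top 22 mm above the table; origin at the centre of its underside; all five look alike
- biscuit3: loose round sandwich biscuit, 50 mm across, 18 mm thick, lying flat in a pocket of the tray, its top 22 mm above the table; origin at the centre of its underside; all five look alike
- biscuit4: loose round sandwich biscuit, 50 mm across, 18 mm thick, lying flat in a pocket of the tray, its top 22 mm above the table; origin at the centre of its underside; all five look alike
- tape_roll: bystander: loose cardboard-brown roll lying flat, 96 mm across, 40 mm high; origin at the centre of its underside
- brush: bystander: loose flat brush with a wooden handle lying on the table beyond the work, 200 mm long, 42 mm wide, 20 mm high; origin at the middle of its length on its underside, x from handle to bristles
- packet: bystander: loose open packet of biscuits standing in two rows in a low clear base, 90 x 130 x 50 mm; origin at the centre of its underside
- jar: bystander: loose glass jar with a steel lid, 60 mm across, 90 mm high; origin at the centre of its underside
Things that resemble listed ones, but are neither listed nor needed, are in the scene too. Of the things shaped like the call_box, the grey one is meant.

How it is judged:
By the outcome, as a careful person would: the job done as asked, in the order asked, and still so for the second after the job is handed in, with the robot touching nothing.
It also fails if it takes over 38 s, if anything falls off the work surface, if the arm or the gripper's body presses on something with over 40 N, if the wrist force passes 120 N, or if a joint passes its speed limit or range.

### The arm

A 6-joint arm with a two-finger parallel gripper is mounted at the origin on the work surface. World frame = base frame: x ahead of the robot, y to its left, z up, the work surface at z = 0. Lengths are in m, angles in rad, forces in N, time in s.
With the tool pointing down it reaches from about 0.35 to 0.925 m from the base axis. Payload 6.4 kg.
Tool frame: the origin (TCP) lies between the finger pads, 19 mm behind the fingertips; this is the grasp point; z points along the fingers, y is the line along which they close (so a half turn about z gives the same grasp; the last joint's range is limited). The gripper opens to 85 mm and grips with 20 to 120 N. Pads are 22 mm wide; open, the fingers measure 114 mm over their backs; the gripper's body (76 mm by 85 mm) begins 54 mm behind the grasp point. The pads swing forward as they close: fully open they stand 13 mm farther back than shut.
Start: joints at [1.026, 0.245, 1.558, -0, 1.339, -0.174], TCP at [0.236, 0.606, 0.25] pointing down, gripper open.
Joint ranges: [-3.13, 3.13], [-1.02, 2.26], [0.13, 2.54], [-0.95, 4.09], [0.21, 2.88], [-2.74, 2.74]. Speed limits (rad/s): [2.57, 2.57, 3.14, 3.14, 3.14, 3.14].

### API

Orientations are given as [roll, pitch, yaw] about the fixed x, y, z axes, in that order (R = Rz(yaw) Ry(pitch) Rx(roll)).
In Python, from bench import sensors, vision, manip gives the robot as it stands. The module is installed in compiled form; this text tells all that it offers.
- The arm moves only by the tool carry_out, never from a script. Its argument "commands" is a list of rows, each a list of 2 entries, a list of its own where there are three numbers: the shift along the tool's x, y, z in cm, then the turn, a rotation vector about the tool's x, y, z in rad. In form: [[[x, y, z], [wx, wy, wz]], ...]. A call has 1 to 8 rows; each row shifts and turns the commanded pose from where the row before left it, along the tool's axes as they then stand; what a row does not reach is not made up. A row lasts 1/12 s, in which the tool goes at most 41.7 mm and 7.16 degrees, less where a joint would pass 70% of its speed; a pose out of reach is approached as far as the arm can. A call is refused whole if a number of a shift passes 4.17 or a number of a turn 0.125, either way. A call with a gripper value outside its range is refused whole. "grip" is the closure, from 0 (fully open) to 1 (shut), set as the call begins (left out, the last holds). The fingers move at their own pace and stop on an object; "newtons" is the grip in N (left out, the last holds). Time passes only in rows, so rows that do not move let the fingers close. It gives the time, the measured TCP pose, the force, the opening and the grip force at its end, in the units of the state.
- sensors.read_state(): the state, without advancing time (a new reading comes with each control period).
- vision.get_image(name): name is "scene" or "top" or "wrist"; returns the picture (480x640x3 uint8, blue, green, red); there is no depth.
- vision.camera_params(name): a dict with "vfov" (degrees; the focal length in pixels is half the picture's height over the tangent of half this angle, whatever the lens; pixels are square), "cx", "cy" (the principal point, pixels), "R" (3x3) and "t" (3): a world point X has camera coordinates R X + t. Camera axes: x right, y down, z forward; pixel columns grow to the right and rows downward; lengths in m; the calibration is good to about 2 mm. The wrist camera is an equidistant fisheye: a pixel r from the principal point sees the ray r / f radians off the axis. A picture is of the moment at which its call begins: read the wrist's pose just before it. camera_params takes no time and is no camera call; for the wrist camera it gives the pose at the moment of the call.
- manip.hand_in(): hands the job in; it is judged then, once.
The state is a dict: "t": time; "joint_positions": joint angles; "dq": joint speeds; "tau": joint torques, N m; "ee_pos": TCP position; "tcp_rot": TCP orientation; "wrist_force": force on the tool from outside, world axes, zero at the start; "moment": the same for the moment, N m; "opening": finger opening in m; "grip_force": force on a finger pad.
Only numpy, scipy, OpenCV 4.12 (cv2) and the standard library are available. Lean on these libraries where they do the work, as an engineer would, in place of code of your own. Each camera call takes 0.05 s, during which the arm holds its last target. There are 200 camera calls.

## Working session

There is one attempt and no reset: what is moved stays moved. The work goes in short steps, Python scripts to look and compute and a tool call to move; the robot and the scene stay as the last step left them, time stands still between calls to the robot, and variables do not carry over. Pictures are saved under pics/ and viewed, at most 10 in all, crops included, and the job is handed in when it is done.

Besides the shell and the picture viewer there is one more tool, called after ">>>" by a JSON object that holds its "name" and its "arguments", one argument or row to a line. carry_out: Moves the arm, as the interface text tells. Its arguments: {"type":"object","properties":{"commands":{"type":"array"},"grip":{"type":"number"},"newtons":{"type":"number"}},"required":["commands"]}

```bash
mkdir -p pics; cat > h.py <<'E'
from bench import sensors, vision, manip
import numpy as np, cv2
def ray(name,u,v,z):
    p=vision.camera_params(name); R=np.array(p["R"]);t=np.array(p["t"])
    f=240/np.tan(np.radians(p["vfov"])/2)
    d=R.T@np.array([(u-p["cx"])/f,(v-p["cy"])/f,1]); c=-R.T@t
    return c+d*(z-c[2])/d[2]
E
python3 - <<'E'
from h import *
for n in("top","scene"): cv2.imwrite(f"pics/{n}0.png",vision.get_image(n))
s=sensors.read_state();print(s)
E
```

```text
{'t': 0.1, 'joint_positions': array([ 1.02588064e+00,  2.45733917e-01,  1.55890454e+00,  2.08747429e-05,
        1.33870231e+00, -1.74108062e-01]), 'dq': array([-0.00075178, -0.0025365 , -0.00289384,  0.00084121,  0.00069818,
       -0.00055479]), 'tau': array([ 1.29765678e-03, -4.30666888e+01, -3.27132261e+01, -1.37139464e-04,
        2.76390529e-03, -9.77764046e-06]), 'ee_pos': array([0.23528534, 0.60541413, 0.24899041]), 'tcp_rot': array([-3.13987448e+00, -3.22825111e-04,  2.77077993e+00]), 'wrist_force': array([ 0.04551567, -0.00265062,  0.68161239]), 'moment': array([ 0.00246403, -0.03419453, -0.01161166]), 'grip_force': 0.0, 'opening': 0.08566487119168104}
```

View pics/top0.png

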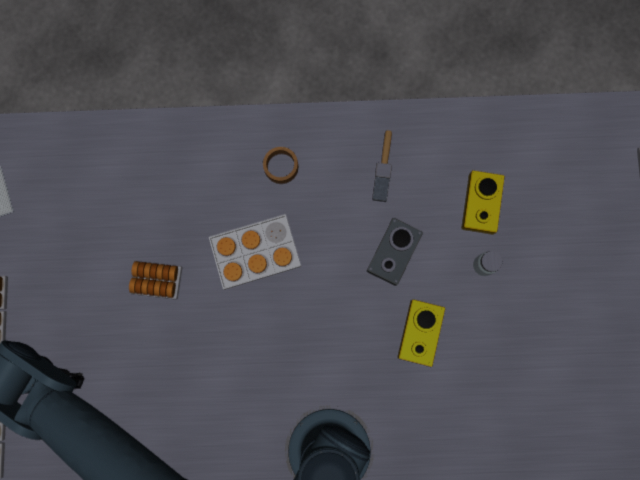

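View pics/scene0.png

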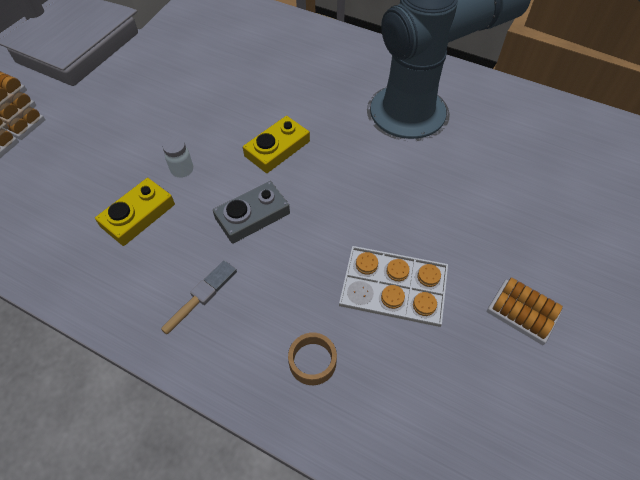

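The top view shows three call boxes. Their large buttons are at (402,238) on the grey box, and at (487,187) and (426,319) on the two yellow ones. The small grey-box button is at (389,265). Only one pocket is empty, at (276,233) in the top view and (361,293) in the scene view. I choose the grey box and will check it in a close crop.

```bash
python3 - <<'E'
from h import *
a=vision.get_image("top")[200:300,200:440]
a=cv2.resize(a,None,fx=3.3,fy=3.3,interpolation=cv2.INTER_CUBIC)
cv2.imwrite("pics/crop.png",a)
print(a.shape)
for n,uv,z in [("top",(402,238),.05),("top",(389,265),.05),("scene",(237,209),.05),("scene",(266.5,195),.05),("top",(276,233),.004),("scene",(361,293),.004)]: print(n,uv,ray(n,*uv,z))
E
```

```text
(330, 792, 3)
top (402, 238) [ 0.54670921 -0.21239671  0.05      ]
top (389, 265) [ 0.4757774  -0.17471534  0.05      ]
scene (237, 209) [ 0.54334859 -0.21133359  0.05      ]
scene (266.5, 195) [ 0.47601546 -0.1723968   0.05      ]
top (276, 233) [0.57916282 0.12594826 0.004     ]
scene (361, 293) [0.58214949 0.12961298 0.004     ]
```

View pics/crop.png

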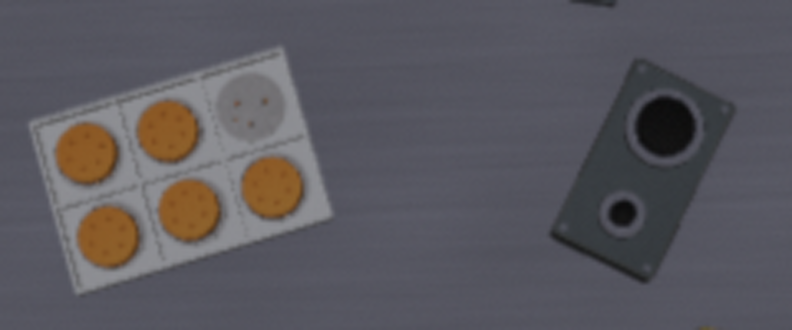

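The crop confirms it. The grey box's large button is at full-picture pixel (401.5,238) and the empty pocket, with crumbs only, at (276,232.5). The two cameras agree to about 4 mm, and the measured button spacing of 78–80 mm matches the stated 78 mm. Targets are the button at (0.545,-0.212) and the pocket at (0.581,0.128). I am moving with the fingers shut.

>>> {"name": "carry_out", "arguments": {
  "commands": [
    [[-2.44,-2.7,0],[0,0,0]],
    [[-2.44,-2.7,0],[0,0,0]],
    [[-2.44,-2.7,0],[0,0,0]],
    [[-2.44,-2.7,0],[0,0,0]],
    [[-2.44,-2.7,0],[0,0,0]],
    [[-2.44,-2.7,0],[0,0,0]],
    [[-2.44,-2.7,0],[0,0,0]],
    [[-2.44,-2.7,0],[0,0,0]]
  ],
  "grip": 1,
  "newtons": 20
}}

```text
t: 0.82
ee_pos: [0.3392, 0.3321, 0.2497]
tcp_rot: [-3.141, -0.0, 2.771]
wrist_force: [0.6, 0.5, 0.2]
opening: 0.0006
grip_force: 0.0
```

>>> {"name": "carry_out", "arguments": {
  "commands": [
    [[-2.44,-2.7,0],[0,0,0]],
    [[-2.44,-2.7,0],[0,0,0]],
    [[-2.44,-2.7,0],[0,0,0]],
    [[-2.44,-2.7,0],[0,0,0]],
    [[-2.44,-2.7,0],[0,0,0]],
    [[-2.44,-2.7,0],[0,0,0]],
    [[-2.44,-2.7,0],[0,0,0]],
    [[-2.44,-2.7,0],[0,0,0]]
  ]
}}

```text
t: 1.48
ee_pos: [0.4429, 0.06, 0.2499]
tcp_rot: [3.141, 0.0, 2.771]
wrist_force: [0.4, 0.6, 0.0]
opening: -0.0002
grip_force: 0.0
```

>>> {"name": "carry_out", "arguments": {
  "commands": [
    [[-2.44,-2.7,0],[0,0,0]],
    [[-2.44,-2.7,0],[0,0,0]],
    [[-2.44,-2.7,0],[0,0,0]],
    [[-2.44,-2.7,0],[0,0,0]],
    [[-2.44,-2.7,0],[0,0,0]],
    [[-2.44,-2.7,0],[0,0,0]],
    [[0,0,0],[0,0,0]],
    [[0,0,0],[0,0,0]]
  ]
}}

```text
t: 2.15
ee_pos: [0.5206, -0.1437, 0.2494]
tcp_rot: [3.141, -0.001, 2.768]
wrist_force: [-1.7, 0.4, -0.8]
opening: 0.0003
grip_force: 0.0
```

>>> {"name": "carry_out", "arguments": {
  "commands": [
    [[-2.37,-2.74,0],[0,0,0]],
    [[-2.37,-2.74,0],[0,0,0]],
    [[0,0,3],[0,0,0]],
    [[0,0,3.5],[0,0,0]],
    [[0,0,3.5],[0,0,0]],
    [[0,0,3],[0,0,0]],
    [[0,0,0],[0,0,0]],
    [[0,0,0],[0,0,0]]
  ]
}}

```text
t: 2.82
ee_pos: [0.5438, -0.2087, 0.1187]
tcp_rot: [3.141, -0.004, 2.772]
wrist_force: [0.4, -0.2, -0.1]
opening: -0.0
grip_force: 0.0
```

```bash
python3 - <<'E'
from h import *
w=vision.get_image("wrist"); s=vision.get_image("scene")[150:260,180:320]; t=vision.get_image("top")[200:310,340:480]
b=np.hstack([cv2.resize(s,(400,314),interpolation=2),cv2.resize(t,(400,314),interpolation=2)])
cv2.imwrite("pics/b.png",b);cv2.imwrite("pics/w.png",w)
E
```

```text
(no output)
```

View pics/b.png

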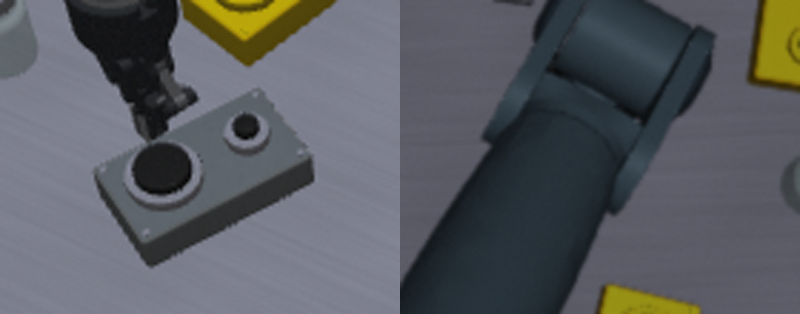

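View pics/w.png

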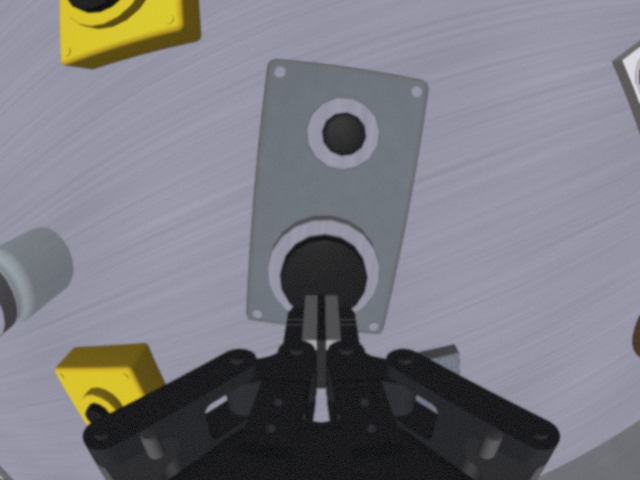

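The fingers hang just over the large button: its centre is at (324,275) in the wrist view, and the small one at (344,134) is well clear. I will check the centre with the fisheye model.

```bash
cat >> h.py <<'E'
def wray(u,v,z):
    p=vision.camera_params("wrist"); R=np.array(p["R"]);t=np.array(p["t"])
    f=240/np.tan(np.radians(p["vfov"])/2)
    a=np.array([u-p["cx"],v-p["cy"]]);r=np.hypot(*a);d=np.r_[a/r*np.sin(r/f),np.cos(r/f)]
    d=R.T@d;c=-R.T@t
    return c+d*(z-c[2])/d[2]
E
python3 - <<'E'
from h import *
for z in(.045,.05,.055): print(wray(324,275,z),wray(344,134,z), np.linalg.norm(wray(324,275,z)-wray(344,134,z)))
print(sensors.read_state()["ee_pos"])
E
```

```text
[ 0.55533148 -0.21270337  0.045     ] [ 0.48255    -0.17321333  0.045     ] 0.08280462708801227
[ 0.55319966 -0.21191901  0.05      ] [ 0.48222412 -0.17340885  0.05      ] 0.08074998618091067
[ 0.55106785 -0.21113466  0.055     ] [ 0.48189824 -0.17360436  0.055     ] 0.07869534527380902
[ 0.54655576 -0.21096527  0.12302291]
```

>>> {"name": "carry_out", "arguments": {
  "commands": [
    [[0,0,2],[0,0,0]],
    [[0,0,1.5],[0,0,0]],
    [[0,0,0.5],[0,0,0]],
    [[0,0,0.2],[0,0,0]],
    [[0,0,0.2],[0,0,0]],
    [[0,0,0],[0,0,0]]
  ]
}}

```text
t: 3.47
ee_pos: [0.5458, -0.2109, 0.0775]
tcp_rot: [-3.141, 0.002, 2.771]
wrist_force: [-1.4, 1.6, 2.9]
opening: 0.0003
grip_force: 1.6
```

>>> {"name": "carry_out", "arguments": {
  "commands": [
    [[0,0,0.15],[0,0,0]],
    [[0,0,0.15],[0,0,0]],
    [[0,0,0],[0,0,0]]
  ]
}}

```text
t: 3.72
ee_pos: [0.5459, -0.211, 0.0747]
tcp_rot: [-3.141, 0.002, 2.771]
wrist_force: [-1.8, 1.0, 8.4]
opening: -0.0
grip_force: 4.2
```

>>> {"name": "carry_out", "arguments": {
  "commands": [
    [[0,0,0.15],[0,0,0]],
    [[0,0,0.1],[0,0,0]],
    [[0,0,0],[0,0,0]],
    [[0,0,0],[0,0,0]]
  ]
}}

```text
t: 4.05
ee_pos: [0.546, -0.2111, 0.0744]
tcp_rot: [-3.141, 0.001, 2.771]
wrist_force: [-9.1, 6.2, 23.4]
opening: -0.0002
grip_force: 11.8
```

```bash
python3 - <<'E'
from h import *
s=vision.get_image("scene")[170:240,195:300]; w=vision.get_image("wrist")[180:380,220:430]
b=np.hstack([cv2.resize(s,(420,400),interpolation=2),cv2.resize(w,(380,400),interpolation=2)])
cv2.imwrite("pics/p.png",b)
E
```

```text
(no output)
```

View pics/p.png

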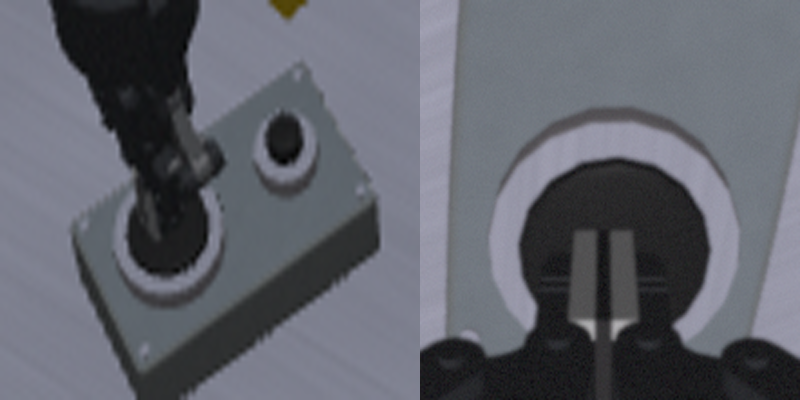

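The fingertips sit inside the black button, which is flush with its collar, so it is fully down: the height has stopped falling and the force has risen to 23 N. I will lift straight up to release it and go to above the pocket.

>>> {"name": "carry_out", "arguments": {
  "commands": [
    [[0,0,-0.5],[0,0,0]],
    [[0,0,-1],[0,0,0]],
    [[0,0,-2],[0,0,0]],
    [[0,0,-3],[0,0,0]],
    [[0,0,-2.5],[0,0,0]],
    [[0,0,0],[0,0,0]]
  ]
}}

```text
t: 4.65
ee_pos: [0.548, -0.2125, 0.1669]
tcp_rot: [-3.139, 0.011, 2.771]
wrist_force: [0.5, -0.3, 0.9]
opening: -0.0002
grip_force: 0.0
```

>>> {"name": "carry_out", "arguments": {
  "commands": [
    [[0.9,3.29,0],[0,0,0]],
    [[0.9,3.29,0],[0,0,0]],
    [[0.9,3.29,0],[0,0,0]],
    [[0.9,3.29,0],[0,0,0]],
    [[0.9,3.29,0],[0,0,0]],
    [[0.9,3.29,0],[0,0,0]],
    [[0.9,3.29,0],[0,0,0]],
    [[0.9,3.29,0],[0,0,0]]
  ]
}}

```text
t: 5.32
ee_pos: [0.573, 0.0624, 0.1602]
tcp_rot: [-3.141, 0.0, 2.771]
wrist_force: [0.1, -0.5, -0.4]
opening: 0.0001
grip_force: 0.0
```

>>> {"name": "carry_out", "arguments": {
  "commands": [
    [[0.9,3.29,0],[0,0,0]],
    [[0.9,3.29,0],[0,0,0]],
    [[0,0,0],[0,0,0]],
    [[0,0,0],[0,0,0]],
    [[0,0,0],[0,0,0]]
  ]
}}

```text
t: 5.73
ee_pos: [0.58, 0.1284, 0.16]
tcp_rot: [-3.141, -0.0, 2.771]
wrist_force: [-1.0, -0.2, 0.2]
opening: -0.0003
grip_force: 0.0
```

```bash
python3 - <<'E'
from h import *
cv2.imwrite("pics/w2.png",vision.get_image("wrist"))
s=sensors.read_state();print(s["ee_pos"],s["tcp_rot"],s["wrist_force"])
cv2.imwrite("pics/t2.png",cv2.resize(vision.get_image("top")[200:300,340:480],(560,400),interpolation=2))
E
```

```text
[0.58012353 0.12788403 0.16013304] [-3.14109893e+00 -3.14804287e-04  2.77001370e+00] [-0.0789596   0.17902987 -0.83684128]
```

View pics/w2.png

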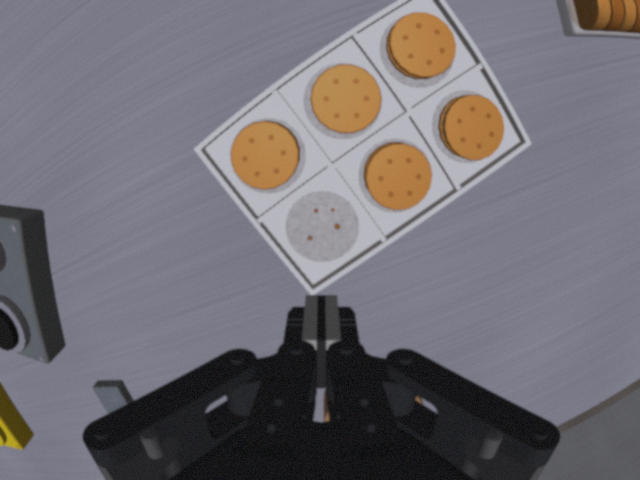

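View pics/t2.png

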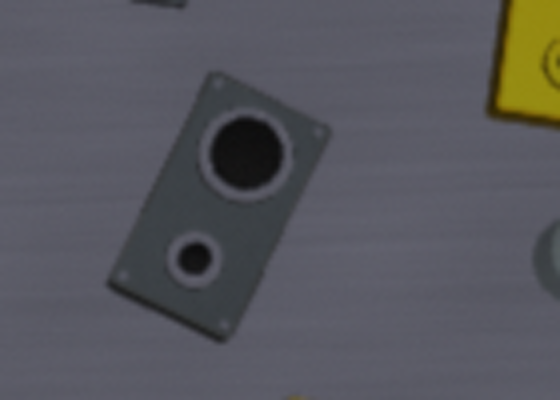

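The button is clear of the arm and up again. The pad of the empty pocket is centred at (322,227) in the wrist view.

```bash
python3 - <<'E'
from h import *
print(wray(322,227,.004), np.linalg.norm(wray(322,227,.004)-wray(265,155,.022)*[1,1,0]-[0,0,.004]))
E
```

```text
[0.58240214 0.12730339 0.004     ] 0.07136334463438894
```

The wrist camera gives (0.582,0.127), and the grid spacing checks at 71 mm against the stated 70 mm. I am descending 10.6 cm and holding there.

>>> {"name": "carry_out", "arguments": {
  "commands": [
    [[-0.2,0,2.5],[0,0,0]],
    [[0,0,3],[0,0,0]],
    [[0,0,3],[0,0,0]],
    [[0,0,1.5],[0,0,0]],
    [[0,0,0.6],[0,0,0]],
    [[0,0,0],[0,0,0]],
    [[0,0,0],[0,0,0]],
    [[0,0,0],[0,0,0]]
  ]
}}

```text
t: 6.5
ee_pos: [0.5836, 0.1276, 0.0564]
tcp_rot: [3.14, 0.003, 2.77]
wrist_force: [0.2, 0.2, -0.0]
opening: -0.0
grip_force: 0.0
```

>>> {"name": "carry_out", "arguments": {
  "commands": [
    [[0,0,0],[0,0,0]],
    [[0,0,0],[0,0,0]],
    [[0,0,0],[0,0,0]],
    [[0,0,0],[0,0,0]],
    [[0,0,0],[0,0,0]],
    [[0,0,0],[0,0,0]],
    [[0,0,0],[0,0,0]],
    [[0,0,0],[0,0,0]]
  ]
}}

```text
t: 7.17
ee_pos: [0.5821, 0.128, 0.0544]
tcp_rot: [-3.142, -0.0, 2.771]
wrist_force: [0.5, -0.7, 0.4]
opening: -0.0001
grip_force: 0.0
```

>>> {"name": "carry_out", "arguments": {
  "commands": [
    [[0,0,0],[0,0,0]],
    [[0,0,0],[0,0,0]],
    [[0,0,0],[0,0,0]],
    [[0,0,0],[0,0,0]],
    [[0,0,0],[0,0,0]],
    [[0,0,0],[0,0,0]],
    [[0,0,0],[0,0,0]],
    [[0,0,0],[0,0,0]]
  ]
}}

```text
t: 7.83
ee_pos: [0.5821, 0.128, 0.0545]
tcp_rot: [-3.142, -0.0, 2.771]
wrist_force: [0.5, 0.2, 1.5]
opening: 0.0001
grip_force: 0.0
```

>>> {"name": "carry_out", "arguments": {
  "commands": [
    [[0,0,0],[0,0,0]],
    [[0,0,0],[0,0,0]],
    [[0,0,0],[0,0,0]],
    [[0,0,0],[0,0,0]],
    [[0,0,0],[0,0,0]],
    [[0,0,0],[0,0,0]],
    [[0,0,0],[0,0,0]],
    [[0,0,0],[0,0,0]]
  ]
}}

```text
t: 8.5
ee_pos: [0.5821, 0.128, 0.0545]
tcp_rot: [-3.142, -0.0, 2.771]
wrist_force: [0.6, 0.1, 0.4]
opening: -0.0003
grip_force: 0.0
```

>>> {"name": "carry_out", "arguments": {
  "commands": [
    [[0,0,0],[0,0,0]],
    [[0,0,0],[0,0,0]],
    [[0,0,0],[0,0,0]],
    [[0,0,0],[0,0,0]],
    [[0,0,0],[0,0,0]],
    [[0,0,0],[0,0,0]],
    [[0,0,0],[0,0,0]],
    [[0,0,0],[0,0,0]]
  ]
}}

```text
t: 9.17
ee_pos: [0.5821, 0.128, 0.0545]
tcp_rot: [3.142, 0.0, 2.771]
wrist_force: [-0.8, 0.6, -0.3]
opening: 0.0001
grip_force: 0.0
```

```bash
python3 -c "
from h import *
print(manip.hand_in())"
```

```text
the job is handed in; nothing more can be done
None
```

The job is handed in: I pressed the grey box's large button fully down and it came back up, then held the tool point 5 cm above the empty pocket for over two seconds and finished there, 9.2 s in; the judge's verdict was not shown.

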